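# Run a film roll up the loading ramp and bolt it in

## Robot

A 6-joint arm with a two-finger parallel gripper is mounted at the origin on a cart in front of the work surface, level with it; the furniture and walls round the work are solid. World frame = base frame: x ahead of the robot, y to its left, z up, the work surface at z = 0. Lengths are in m, angles in rad, forces in N, time in s.
With the tool pointing down it reaches from about 0.25 to 0.775 m from the base axis. Payload 8.9 kg.
Tool frame: the origin (TCP) lies midway between the tips of the shut fingers; the grasp point (between the pads) lies 19 mm behind it; z points along the fingers, y is the line along which they close (so a half turn about z gives the same grasp; the last joint's range is limited). The gripper opens to 85 mm and grips with 20 to 120 N. Pads are 22 mm wide; open, the fingers measure 114 mm over their backs; the gripper's body (76 mm by 85 mm) begins 54 mm behind the grasp point. The pads swing forward as they close: fully open they stand 13 mm farther back than shut.
Start: joints at [-1.325, 0.291, -0.153, 1.127, 0, 1.431], TCP at [0.197, -0.487, 0.231] pointing down, gripper open.
Joint ranges: [-2.52, 2.52], [-0.91, 1.74], [-1.3, 1.37], [-1.96, 2.02], [-1.52, 1.47], [-3.14, 3.14]. Speed limits (rad/s): [2.22, 2.22, 2.79, 3.14, 3.14, 3.14].

## Interface

Orientations are given as [roll, pitch, yaw] about the fixed x, y, z axes, in that order (R = Rz(yaw) Ry(pitch) Rx(roll)).
In Python, from rig import arm, cams gives the robot as it stands.
- The arm moves only by the tool jog_arm, never from a script. Its argument "deltas" is a list of rows, each a list of 7 numbers: the turn, a rotation vector about the tool's x, y, z in degrees, then the shift along the tool's x, y, z in cm, then the opening in per cent of the stroke, from 0 (shut) to 100 (fully open). A call has 1 to 8 rows; each row shifts and turns the commanded pose from where the row before left it, along the tool's axes as they then stand; what a row does not reach is not made up. A row lasts 1/10 s, in which the tool goes at most 50 mm and 8.59 degrees, less where a joint would pass 70% of its speed; a pose out of reach is approached as far as the arm can. A call with a gripper value outside its range is refused whole. The fingers move at their own pace and stop on an object; the grip force is fixed at half the most. Time passes only in rows, so rows that do not move let the fingers close. It gives the time, the measured TCP pose, the force, the opening and the grip force at its end, in the units of the state.
- arm.sense(): the state, without advancing time (a new reading comes with each control period).
- cams.grab_frame(name): name is "scene" or "top"; returns the picture (420x560x3 uint8, red, green, blue); there is no depth.
- cams.camera_params(name): a dict with "fx", "fy", "cx", "cy" (pixels), "rvec" (rotation vector, rad) and "tvec" (3), from world to camera coordinates, as OpenCV has them. Camera axes: x right, y down, z forward; pixel columns grow to the right and rows downward; lengths in m; the calibration is good to about 2 mm. A picture is of the moment at which its call begins. camera_params takes no time and is no camera call.
- arm.sign_off(): hands the job in; it is judged then, once.
The state is a dict: "t": time; "q": joint angles; "qd": joint speeds; "effort": joint torques, N m; "eef_pos": TCP position; "tcp_rot": TCP orientation; "contact_force": force on the tool from outside, world axes, zero at the start; "wrist_torque": the same for the moment, N m; "grip_width": finger opening in m; "grip_force": force on a finger pad.
Only numpy, scipy, OpenCV 4.12 (cv2) and the standard library are available. Lean on these libraries where they do the work, as an engineer would, in place of code of your own. Each camera call takes 0.05 s, during which the arm holds its last target. There are 200 camera calls.

## Task

Push the film roll lying at the foot of the loading ramp up the slope with your fingertips, slowly and without letting it run away or roll back, until it settles in its seat against the stop plate at the top. Then push the keeper bolt at the side of the ramp fully in behind it. Only push: do not lift or grip the roll, and leave the other things where they stand.

Things in the scene. Friction and masses are not known exactly. Their poses are not given: they have to be found in the camera images.
- ramp: Fixed metal ramp, 265 x 132 mm. Origin on the work surface under its middle; x points up the ramp, y left looking up it, z up ('ramp' mm in these texts). Deck between two low rails (inner faces y=+-56, outer +-60, 12 high). The slope rises 9 degrees from x=-130 to the crest, then dips 6 degrees to an upright stop plate (face x=115, top z=88). The dip holds the roll by itself.
- crest (a point): Middle of the crest line on the deck, ramp x=50, y=0, z=41. The deck's slope starts from x=-130, z=12. The roll stays up by itself once its centre is 10 mm past the crest.
- foot_bar (a point): Middle of the axis of the round foot bar (10 mm diameter, across the lane) that keeps the roll from leaving the bottom: ramp x=-135, y=0, z=18. Fingers pass above it.
- roll: Film roll: paper-coloured cylinder with cardboard core, diameter 70, length 100 mm, about 0.45 kg, lying across the ramp; smooth, friction about 0.35. Origin: its centre; y is its axis (x, z turn as it rolls). At the start it rests on the foot bar, centre at ramp x=-111, z=50. It rolls freely, back down if let go on the slope; 1 to 3 N pushes it up.
- seat (a point): Where the roll's centre is when the roll lies home against the stop plate: ramp x=80, y=0, z=73. Axes as the ramp's.
- keeper (a joint): Keeper bolt: 10 mm steel rod with a black push pad, slides along ramp +y through a grey guide block (ramp x=20..46, y=-83..-61, top z=78) into the lane, 7 mm behind a roll that is home. 0 = fully out (at the start, clear of the lane), 0.032 = fully in (end stop). Stays where left; about 2 N moves it.
- keeper_pad (a point): Middle of the outer face of the keeper's push pad (it looks to ramp -y; 32 mm wide along ramp x, reaching 24 mm below and 20 mm above this point). Bolt out: at ramp x=33, y=-126, z=74. Push it to ramp +y.
- standing_core: Bystander: empty cardboard film core standing upright, 79 mm diameter, 130 mm high, origin at the centre of its underside.
- carton: Bystander: small brown carton, 66 x 48 x 50 mm high, origin at the centre of its underside.
- tape: Bystander: roll of brown packing tape lying flat, 101 mm diameter, 48 mm high, origin at the centre of its underside.

How it is judged:
On the way, in this order (a step that is already met when the one before it is completed fails the run):
1. the fingers push the roll up the slope (on the slope between foot and crest, touched by the fingers) (x of roll in the frame of ramp between -0.05 and 0.03 m and contact force between the fingers and roll above 0.05 N).
2. the roll lies home against the stop, at rest, with the keeper still out (x of roll in the frame of seat between -0.006 and 0.006 m and z of roll in the frame of seat between -0.004 and 0.005 m and angle between the y axis of roll and the y axis of ramp, either way round below 0.06 rad and linear speed of roll below 0.02 m/s and value of joint keeper below 0.012 m), for 0.2 s.
At the end, for the whole second after the job is handed in: The roll lies at rest in the seat against the stop plate (centre within 6 mm along the ramp of the seat point and at its height within 5 mm, axis square to the ramp within 0.06 rad), and the keeper bolt is pushed in to at least 27 of its 32 mm (x of roll in the frame of seat between -0.006 and 0.006 m and z of roll in the frame of seat between -0.004 and 0.005 m and angle between the y axis of roll and the y axis of ramp, either way round below 0.06 rad and value of joint keeper above 0.027 m and linear speed of roll below 0.02 m/s); the robot touches nothing.
It fails at once if the roll runs away or is flung (faster than 0.35 m/s) (linear speed of roll above 0.35 m/s).
It fails at once if the roll is let go on the slope and rolls back (or is thrown up it): on the slope it moves faster than 0.2 m/s with no finger on it (x of roll in the frame of ramp between -0.085 and 0.045 m and linear speed of roll above 0.2 m/s and contact force between the fingers and roll below 0.01 N).
It fails at once if the roll is lifted off the ramp or leaves the lane (z of roll in the frame of ramp above 0.0885092 m or (x of roll in the frame of ramp below -0.05 m and z of roll in the frame of ramp above 0.076 m) or z of roll in the frame of ramp below 0.036 m or y of roll in the frame of ramp above 0.03 m or y of roll in the frame of ramp below -0.03 m).
It fails at once if the roll is pushed harder than 25 N (contact force between the fingers and roll above 25 N).
It fails at once if a bystander is moved more than 20 mm (distance of any of standing_core, carton, tape from where it was at the start of the episode above 0.02 m).
It also fails if it takes over 56 s, if anything falls off the work surface, if the arm or the gripper's body presses on something with over 40 N, if the wrist force passes 120 N, or if a joint passes its speed limit or range.

## Working session

There is one attempt and no reset: what is moved stays moved. The work goes in short steps, Python scripts to look and compute and a tool call to move; the robot and the scene stay as the last step left them, time stands still between calls to the robot, and variables do not carry over. Pictures are saved under pics/ and viewed, at most 10 in all, crops included, and the job is handed in when it is done.

Besides the shell and the picture viewer there is one more tool, called after "Emit:" in YAML: its name, and indented under it one key for each argument. jog_arm: Moves the arm, as the interface text tells. Its arguments: {"type":"object","properties":{"deltas":{"type":"array"}},"required":["deltas"]}

```bash
mkdir -p pics
python3 - <<'E'
from rig import arm,cams
import cv2
for n in("scene","top"):
    cv2.imwrite(f"pics/{n}0.png",cv2.resize(cams.grab_frame(n)[:,:,::-1],(800,600),interpolation=cv2.INTER_CUBIC)); print(cams.camera_params(n))
print(arm.sense())
E
```

```text
{'fx': 523.7827498813548, 'fy': 523.7827498813548, 'cx': 277.32307508329666, 'cy': 203.44595160099246, 'rvec': array([ 0.25740232,  2.65143108, -1.52870169]), 'tvec': array([ 0.47654085, -0.0151221 ,  1.39220902])}
{'fx': 505.31828071442106, 'fy': 505.31828071442106, 'cx': 277.089271642957, 'cy': 211.80993803736726, 'rvec': array([ 2.20527292, -2.14418934,  0.12284115]), 'tvec': array([0.01834731, 0.50469852, 1.00371824])}
{'t': 0.1, 'q': array([-1.32533262e+00,  2.91213712e-01, -1.54009907e-01,  1.12673161e+00,
       -5.94105817e-06,  1.43151025e+00]), 'qd': array([ 0.00100441, -0.00203399, -0.00014651,  0.00160302, -0.00123641,
       -0.00079532]), 'effort': array([ 2.57366773e-03, -5.37976849e+01,  3.31919360e+01,  9.33138159e-03,
       -2.40411127e-04, -3.53894919e-06]), 'eef_pos': array([ 0.19696091, -0.48623819,  0.23081034]), 'tcp_rot': array([-3.14044415e+00, -1.55013738e-04,  3.84749698e-01]), 'contact_force': array([-0.12145421, -0.01878674, -0.54093795]), 'wrist_torque': array([-0.00914097, -0.00485622,  0.00685639]), 'grip_force': 0.0, 'grip_width': 0.08553217893562004}
```

View pics/scene0.png

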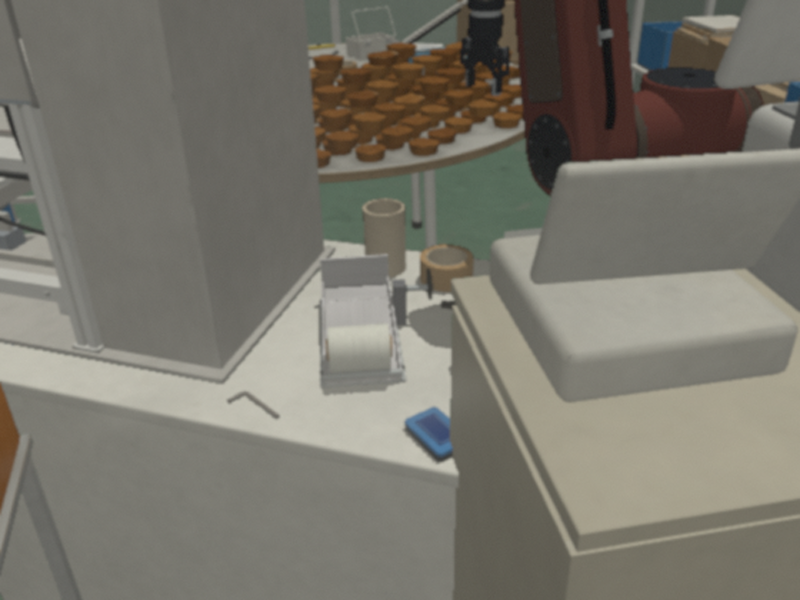

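View pics/top0.png

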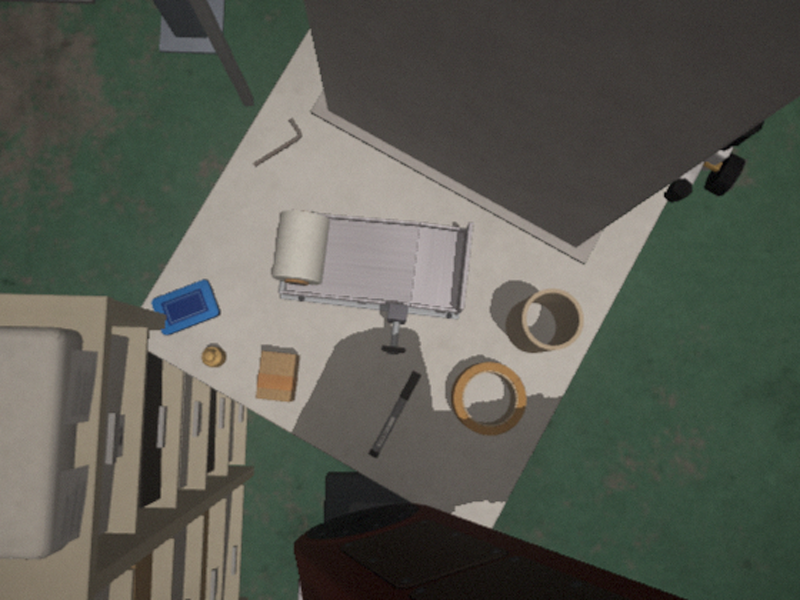

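The top view shows the ramp with the roll at its left end (about 300,246), the stop plate at right (~468,268) and the pad at (394,350). The core stands at (552,320), the tape at (490,398) and the carton at (277,374). I'll enlarge that area.

Run:
```python
from rig import arm,cams
import cv2
im=cams.grab_frame("top")[:,:,::-1][138:258,185:345]
cv2.imwrite("pics/top1.png",cv2.resize(im,(800,600),interpolation=cv2.INTER_CUBIC))
```

```text
(no output)
```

View pics/top1.png

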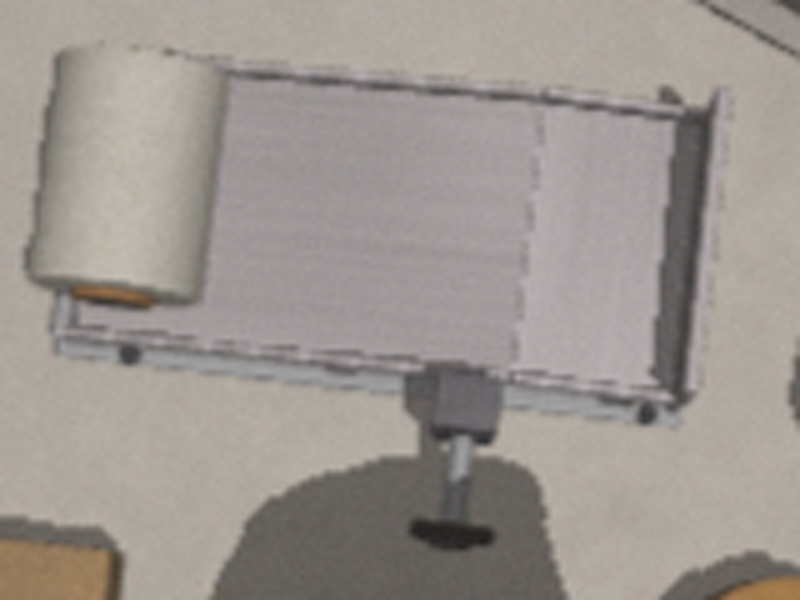

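```bash
cat > h.py <<'E'
import numpy as np, cv2
from scipy.optimize import least_squares
from rig import arm,cams
def proj(n,P):
    c=cams.camera_params(n);K=np.array([[c['fx'],0,c['cx']],[0,c['fy'],c['cy']],[0,0,1]])
    return cv2.projectPoints(np.array(P,float).reshape(-1,3),c['rvec'],c['tvec'],K,None)[0][:,0]
def r2w(p,P):
    P=np.array(P,float).reshape(-1,3)/1000;c,s=np.cos(p[2]),np.sin(p[2])
    return np.c_[p[0]+c*P[:,0]-s*P[:,1],p[1]+s*P[:,0]+c*P[:,1],P[:,2]]
E
python3 - <<'E'
from h import *
R=[(50,56,41),(50,-56,53),(20,-61,78),(46,-61,78),(20,-83,78),(46,-83,78),(33,-126,94)]
px=np.array([(543,105),(516,362),(438,372),(500,376),(433,432),(495,435),(453,530)])/5+[185,138]-.4
f=lambda p:(proj("top",r2w(p,R))-px).ravel()
for y in(-1.5,0,1.5,3):
    s=least_squares(f,[.5,-.1,y]);print(s.x,s.cost)
    if s.cost<20: b=s
p=b.x;print(f(p).reshape(-1,2).round(1))
c=cams.camera_params("top");Rm=cv2.Rodrigues(c['rvec'])[0];print("cam",-Rm.T@c['tvec'])
# bystanders: ground-plane approx
def back(u,z):
    K=np.array([[c['fx'],0,c['cx']],[0,c['fy'],c['cy']],[0,0,1]])
    d=Rm.T@np.linalg.inv(K)@[u[0],u[1],1];o=-Rm.T@c['tvec'];return (o+d*(z-o[2])/d[2]).round(3)
for nm,u,z in(("core",(552,320),.13),("tape",(490,398),.048),("carton",(277,374),.05),("cab",(583,262),.0),("cab2",(313,115),0),("drawer",(152,330),0.),("stopL",(185+722/5)*0 or ((185+720/5)/.7,(138+92/5)/.7),.088),("stopR",((185+692/5)/.7,(138+396/5)/.7),.088),("rollc",((185+130/5)/.7,(138+175/5)/.7),.08)):
    print(nm,back(np.array(u)*.7,z))
print("roll,seat,pad,lowstart",r2w(p,[(-111,0,50),(80,0,73),(33,-126,74),(115,66,88),(115,-66,88)]))
E
```

```text
[ 0.56175934  0.05779775 -1.65286865] 5.37391239671228
[ 0.56175934  0.05779775 -1.65286863] 5.3739123967148625
[0.56175934 0.05779775 4.63031663] 5.373912396711519
[0.56175934 0.05779775 4.63031664] 5.373912396711468
[[-0.2 -0.8]
 [-0.5  1.8]
 [-0.2 -0.7]
 [ 0.8 -0. ]
 [-0.4 -1.4]
 [ 0.6 -0.5]
 [-0.1  1.7]]
cam [0.39985455 0.04302795 1.04917704]
core [ 0.477 -0.167  0.13 ]
tape [ 0.373 -0.101  0.048]
carton [0.398 0.193 0.05 ]
cab [ 0.575 -0.242  0.   ]
cab2 [0.785 0.164 0.   ]
drawer [0.456 0.384 0.   ]
stopL [ 0.608 -0.064  0.088]
stopR [ 0.49  -0.056  0.088]
rollc [0.57  0.163 0.08 ]
roll,seat,pad,lowstart [[ 0.57085915  0.16842412  0.05      ]
 [ 0.55520092 -0.02193297  0.073     ]
 [ 0.43347812  0.03523834  0.074     ]
 [ 0.61810946 -0.06222585  0.088     ]
 [ 0.48655377 -0.05140446  0.088     ]]
```

Emit:
jog_arm:
  deltas:
    - [0,0,-7.9,0,0,0,40]
    - [0,0,-7.9,0,0,0,40]
    - [0,0,-7.9,0,0,0,40]
    - [0,0,-7.9,0,0,0,40]
    - [0,0,-7.9,0,0,0,40]
    - [0,0,-7.9,0,0,0,40]
    - [0,0,-7.9,0,0,0,40]
    - [0,0,-7.9,0,0,0,40]

```text
t: 0.95
eef_pos: [0.1971, -0.4864, 0.2311]
tcp_rot: [-3.141, -0.001, 1.494]
contact_force: [-0.2, 0.7, -0.1]
grip_width: 0.0343
grip_force: 0.0
```

Emit:
jog_arm:
  deltas:
    - [0,0,0,2,0.8,0,40]
    - [0,0,0,4,1.7,0,40]
    - [0,0,0,4,1.7,0,40]
    - [0,0,0,4,1.7,0,40]
    - [0,0,0,4,1.7,0,40]
    - [0,0,0,4,1.7,0,40]
    - [0,0,0,4,1.7,0,40]
    - [0,0,0,4,1.7,0,40]

```text
t: 1.75
eef_pos: [0.3489, -0.1965, 0.2313]
tcp_rot: [3.141, 0.0, 1.487]
contact_force: [1.9, -0.1, 0.4]
grip_width: 0.0338
grip_force: 0.0
```

Emit:
jog_arm:
  deltas:
    - [0,0,0,4,1.7,0,40]
    - [0,0,0,4,1.7,0,40]
    - [0,0,0,4,1.7,0,40]
    - [0,0,0,4,1.7,0,40]
    - [0,0,0,4,1.7,0,40]
    - [0,0,0,4,1.7,0,40]
    - [0,0,0,4,1.7,0,40]
    - [0,0,0,4,1.7,0,40]

```text
t: 2.55
eef_pos: [0.511, 0.1114, 0.2311]
tcp_rot: [-3.141, 0.0, 1.488]
contact_force: [0.9, -0.4, 0.5]
grip_width: 0.0341
grip_force: 0.0
```

Emit:
jog_arm:
  deltas:
    - [0,0,0,4,1.7,0,40]
    - [0,0,0,4,1.7,0,40]
    - [0,0,0,3,1.2,0,40]
    - [0,0,0,2.2,1,0,40]
    - [0,0,0,0,0,0,40]
    - [0,0,0,0,0,0,40]

```text
t: 3.15
eef_pos: [0.5769, 0.2364, 0.2306]
tcp_rot: [-3.14, 0.001, 1.489]
contact_force: [-0.9, 0.4, -0.5]
grip_width: 0.0338
grip_force: 0.0
```

```bash
cat >> h.py <<'E'
P=np.array([.5618,.0578,-1.6529])
def w2r(X,p=P):
    d=np.array(X[:2])-p[:2];c,s=np.cos(p[2]),np.sin(p[2]);return np.array([c*d[0]+s*d[1],-s*d[0]+c*d[1],X[2]])*1000
def st():
    s=arm.sense();print(s['t'],"ramp mm",w2r(s['eef_pos']).round(1),"rot",s['tcp_rot'].round(3),"F",s['contact_force'].round(2))
E
python3 - <<'E'
from h import *
st()
im=cams.grab_frame("top")[:,:,::-1][108:258,165:365].copy()
cv2.imwrite("pics/top2.png",cv2.resize(im,(800,600),interpolation=cv2.INTER_CUBIC))
E
```

```text
3.15 ramp mm [-179.2    0.4  230.6] rot [-3.140e+00  1.000e-03  1.489e+00] F [-0.85  0.44 -0.45]
```

View pics/top2.png

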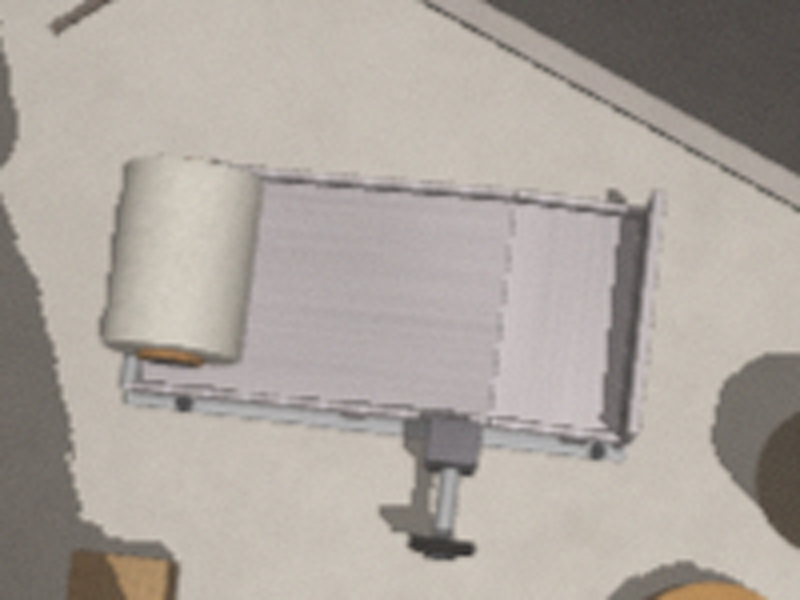

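Emit:
jog_arm:
  deltas:
    - [0,0,0,0,0,2,40]
    - [0,0,0,0,0,4,40]
    - [0,0,0,0,0,4,40]
    - [0,0,0,0,0,4,40]
    - [0,0,0,0,0,3,40]
    - [0,0,0,0,0,1.2,40]
    - [0,0,0,0,0,0.5,40]
    - [0,0,0,0,0,0,40]

```text
t: 4.0
eef_pos: [0.5777, 0.236, 0.0451]
tcp_rot: [3.141, -0.0, 1.487]
contact_force: [0.9, -0.5, 0.2]
grip_width: 0.034
grip_force: 0.0
```

Emit:
jog_arm:
  deltas:
    - [0,0,0,-0.3,0,0,40]
    - [0,0,0,-0.3,0,0,40]
    - [0,0,0,-0.3,0,0,40]
    - [0,0,0,-0.3,0,0,40]
    - [0,0,0,-0.3,0,0,40]
    - [0,0,0,-0.2,0,0,40]
    - [0,0,0,0,0,0,40]

```text
t: 4.7
eef_pos: [0.5758, 0.2191, 0.0443]
tcp_rot: [-3.141, 0.0, 1.488]
contact_force: [-0.3, -0.4, 0.4]
grip_width: 0.0346
grip_force: 0.0
```

Run:
```python
from h import *
st()
im=cams.grab_frame("top")[:,:,::-1][108:258,165:365].copy()
cv2.imwrite("pics/top3.png",cv2.resize(im,(800,600),interpolation=cv2.INTER_CUBIC))
```

```text
4.7 ramp mm [-161.9    0.7   44.3] rot [-3.141  0.     1.488] F [-0.26 -0.41  0.4 ]
```

View pics/top3.png

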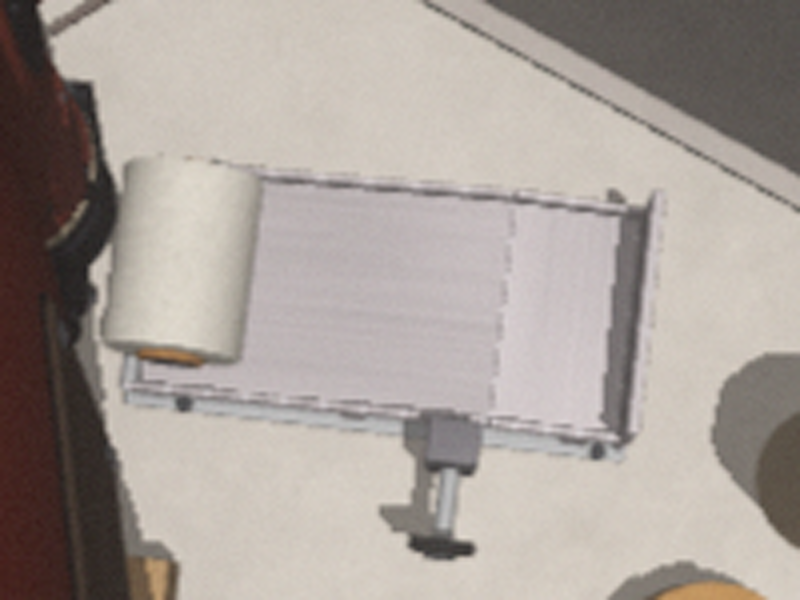

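Emit:
jog_arm:
  deltas:
    - [0,0,0,-0.3,0,0,40]
    - [0,0,0,-0.3,0,-0.04,40]
    - [0,0,0,-0.3,0,-0.05,40]
    - [0,0,0,-0.3,0,-0.05,40]
    - [0,0,0,-0.3,0,-0.05,40]
    - [0,0,0,-0.3,0,-0.05,40]
    - [0,0,0,-0.3,0,-0.05,40]
    - [0,0,0,-0.3,0,-0.05,40]

```text
t: 5.55
eef_pos: [0.5739, 0.1953, 0.0478]
tcp_rot: [3.142, -0.0, 1.488]
contact_force: [0.8, 2.6, 1.3]
grip_width: 0.034
grip_force: 1.1
```

Emit:
jog_arm:
  deltas:
    - [0,0,0,-0.4,0,-0.06,40]
    - [0,0,0,-0.4,0,-0.06,40]
    - [0,0,0,-0.4,0,-0.07,40]
    - [0,0,0,-0.4,0,-0.06,40]
    - [0,0,0,-0.4,0,-0.06,40]
    - [0,0,0,-0.4,0,-0.07,40]
    - [0,0,0,-0.4,0,-0.06,40]
    - [0,0,0,-0.4,0,-0.06,40]

```text
t: 6.35
eef_pos: [0.5712, 0.1633, 0.0527]
tcp_rot: [-3.142, -0.0, 1.488]
contact_force: [0.1, 2.8, 1.4]
grip_width: 0.0344
grip_force: 1.1
```

Run:
```python
from h import *
st()
im=cams.grab_frame("top")[:,:,::-1][108:258,165:365].copy()
cv2.imwrite("pics/top4.png",cv2.resize(im,(800,600),interpolation=cv2.INTER_CUBIC))
```

```text
6.35 ramp mm [-105.9    0.7   52.7] rot [-3.142 -0.     1.488] F [0.12 2.85 1.41]
```

View pics/top4.png

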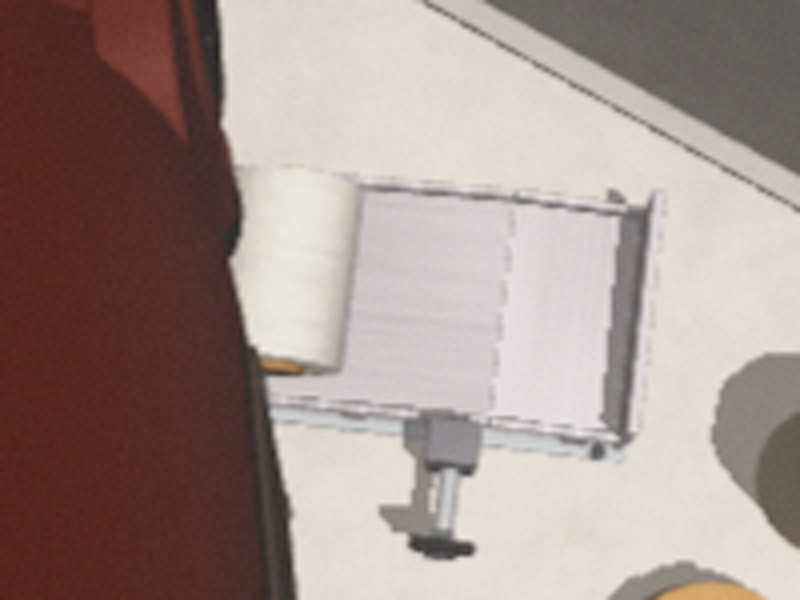

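The roll is on the slope, square and in contact, with its front edge near (350,260). I'll keep pushing.

Emit:
jog_arm:
  deltas:
    - [0,0,0,-0.4,0,-0.06,40]
    - [0,0,0,-0.4,0,-0.06,40]
    - [0,0,0,-0.4,0,-0.07,40]
    - [0,0,0,-0.4,0,-0.06,40]
    - [0,0,0,-0.4,0,-0.06,40]
    - [0,0,0,-0.4,0,-0.07,40]
    - [0,0,0,-0.4,0,-0.06,40]
    - [0,0,0,-0.4,0,-0.06,40]

```text
t: 7.2
eef_pos: [0.5686, 0.1314, 0.0578]
tcp_rot: [3.142, -0.0, 1.488]
contact_force: [1.1, 2.1, 1.7]
grip_width: 0.0342
grip_force: 1.1
```

Emit:
jog_arm:
  deltas:
    - [0,0,0,-0.4,0,-0.06,40]
    - [0,0,0,-0.4,0,-0.06,40]
    - [0,0,0,-0.4,0,-0.07,40]
    - [0,0,0,-0.4,0,-0.06,40]
    - [0,0,0,-0.4,0,-0.06,40]
    - [0,0,0,-0.4,0,-0.07,40]
    - [0,0,0,-0.4,0,-0.06,40]
    - [0,0,0,-0.4,0,-0.06,40]

```text
t: 8.0
eef_pos: [0.5659, 0.0995, 0.0627]
tcp_rot: [-3.142, 0.0, 1.488]
contact_force: [-0.3, 2.2, 2.6]
grip_width: 0.0344
grip_force: 1.1
```

Emit:
jog_arm:
  deltas:
    - [0,0,0,-0.4,0,-0.06,40]
    - [0,0,0,-0.4,0,-0.06,40]
    - [0,0,0,-0.4,0,-0.07,40]
    - [0,0,0,-0.4,0,-0.06,40]
    - [0,0,0,-0.4,0,-0.06,40]
    - [0,0,0,-0.4,0,-0.07,40]
    - [0,0,0,-0.4,0,-0.06,40]
    - [0,0,0,-0.4,0,-0.06,40]

```text
t: 8.8
eef_pos: [0.5633, 0.0676, 0.0678]
tcp_rot: [3.142, -0.0, 1.488]
contact_force: [-1.1, 2.7, 1.2]
grip_width: 0.0342
grip_force: 1.1
```

Run:
```python
from h import *
st()
im=cams.grab_frame("top")[:,:,::-1][108:258,165:365].copy()
cv2.imwrite("pics/top5.png",cv2.resize(im,(800,600),interpolation=cv2.INTER_CUBIC))
```

```text
8.8 ramp mm [-9.9  0.6 67.8] rot [ 3.142 -0.     1.488] F [-1.11  2.68  1.16]
```

View pics/top5.png

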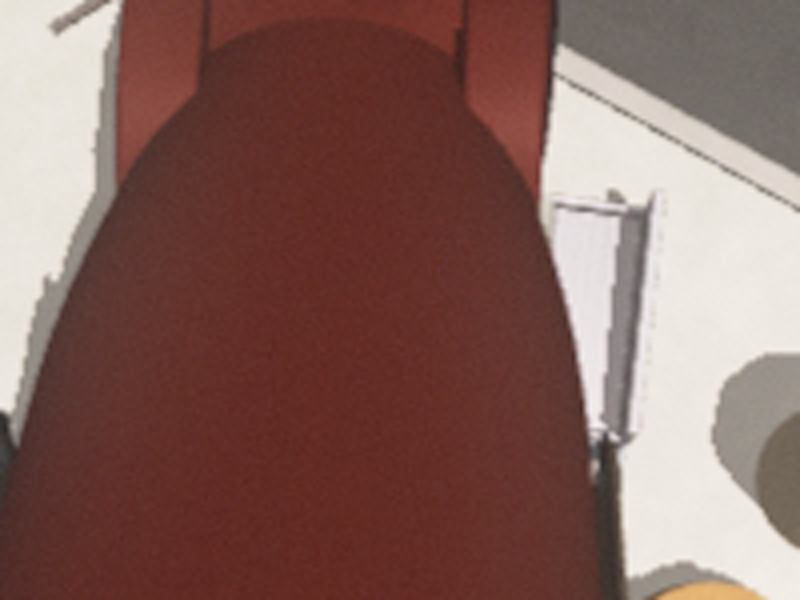

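Emit:
jog_arm:
  deltas:
    - [0,0,0,-0.4,0,-0.06,40]
    - [0,0,0,-0.4,0,-0.06,40]
    - [0,0,0,-0.4,0,-0.06,40]
    - [0,0,0,-0.3,0,-0.04,40]
    - [0,0,0,-0.3,0,0,40]
    - [0,0,0,-0.3,0,0,40]
    - [0,0,0,-0.3,0,0,40]
    - [0,0,0,-0.3,0,0,40]

```text
t: 9.65
eef_pos: [0.561, 0.0408, 0.0699]
tcp_rot: [-3.141, 0.0, 1.488]
contact_force: [-1.0, 0.3, -0.4]
grip_width: 0.034
grip_force: 0.0
```

Emit:
jog_arm:
  deltas:
    - [0,0,0,-0.3,0,0.03,40]
    - [0,0,0,-0.3,0,0.03,40]
    - [0,0,0,-0.2,0,0.02,40]
    - [0,0,0,-0.2,0,0.02,40]
    - [0,0,0,-0.2,0,0.02,40]
    - [0,0,0,-0.2,0,0.02,40]
    - [0,0,0,-0.1,0,0,40]
    - [0,0,0,0,0,0,40]

```text
t: 10.45
eef_pos: [0.5598, 0.026, 0.0685]
tcp_rot: [-3.142, -0.0, 1.488]
contact_force: [0.9, -0.5, 0.6]
grip_width: 0.0343
grip_force: 0.0
```

Run:
```python
from h import *
st()
im=cams.grab_frame("scene")[:,:,::-1][165:285,205:365].copy()
cv2.imwrite("pics/sc6.png",cv2.resize(im,(800,600),interpolation=cv2.INTER_CUBIC))
```

```text
10.45 ramp mm [31.9  0.6 68.5] rot [-3.142 -0.     1.488] F [ 0.86 -0.46  0.62]
```

View pics/sc6.png

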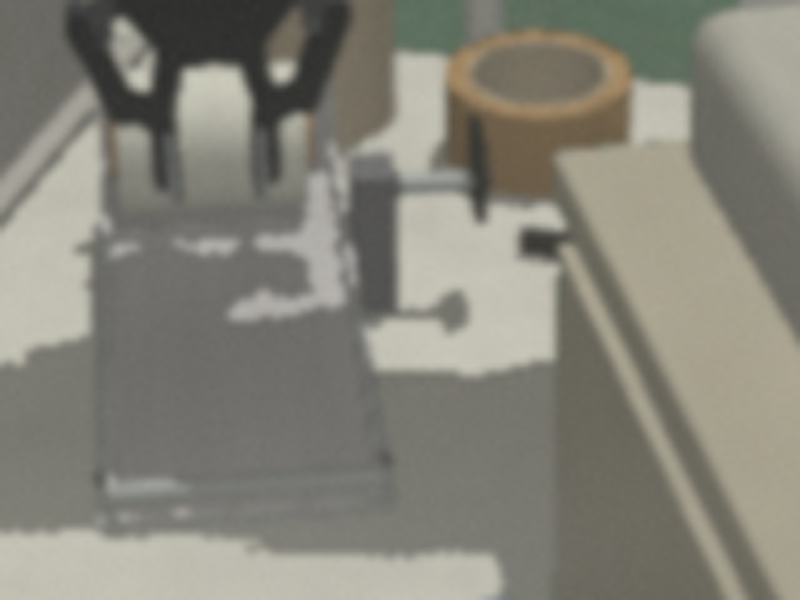

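The roll lies in the dip against the plate, square, with the fingers just behind it. The keeper pad, at (478,170) in the crop, is still out. I'll retreat and go to the pad.

Emit:
jog_arm:
  deltas:
    - [0,0,0,1,0,0,40]
    - [0,0,0,1.5,0,0,40]
    - [0,0,0,0,0,-2,40]
    - [0,0,0,0,0,-4,20]
    - [0,0,0,0,0,-4,0]
    - [0,0,0,0,-2,-1,0]
    - [0,0,0,0,-4,0,0]
    - [0,0,0,0,-4,0,0]

```text
t: 11.3
eef_pos: [0.4615, 0.0605, 0.1788]
tcp_rot: [3.141, -0.0, 1.489]
contact_force: [-0.5, 0.3, 0.2]
grip_width: -0.0002
grip_force: 0.0
```

Emit:
jog_arm:
  deltas:
    - [0,0,0,0,-4,0,0]
    - [0,0,0,-1,-2.6,0,0]
    - [0,0,0,-1.5,-1,0,0]
    - [0,0,0,0,0,0,0]
    - [0,0,0,0,0,0,0]

```text
t: 11.8
eef_pos: [0.3851, 0.0413, 0.1789]
tcp_rot: [3.14, -0.0, 1.488]
contact_force: [0.4, -0.3, -0.2]
grip_width: -0.0002
grip_force: 0.0
```

Run:
```python
from h import *
st()
im=cams.grab_frame("scene")[:,:,::-1][165:285,205:365].copy()
cv2.imwrite("pics/sc7.png",cv2.resize(im,(800,600),interpolation=cv2.INTER_CUBIC))
```

```text
11.8 ramp mm [  30.9 -174.8  178.9] rot [ 3.14  -0.     1.488] F [ 0.42 -0.27 -0.24]
```

View pics/sc7.png

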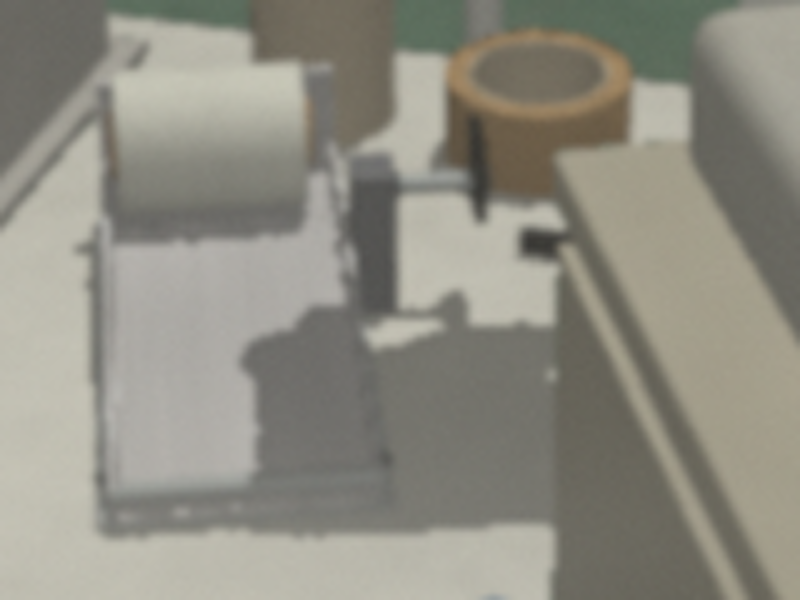

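The roll is home against the stop plate and square, centred near (210,140). The keeper is still out. Next I lower beside the pad and approach it.

Emit:
jog_arm:
  deltas:
    - [0,0,0,0,0,2,0]
    - [0,0,0,0,0,4,0]
    - [0,0,0,0,0,3.5,0]
    - [0,0,0,0,0,2,0]
    - [0,0,0,-0.2,0,0,0]
    - [0,0,0,0,0,0,0]

```text
t: 12.45
eef_pos: [0.3847, 0.0389, 0.0637]
tcp_rot: [-3.141, -0.0, 1.488]
contact_force: [0.4, 0.5, 1.2]
grip_width: -0.0001
grip_force: 0.0
```

Emit:
jog_arm:
  deltas:
    - [0,0,0,0,0.5,0,0]
    - [0,0,0,0,0.5,0,0]
    - [0,0,0,0,0.5,0,0]
    - [0,0,0,0,0.5,0,0]
    - [0,0,0,0,0.5,0,0]
    - [0,0,0,0,0.5,0,0]
    - [0,0,0,0,0.5,0,0]
    - [0,0,0,0,0.5,0,0]

```text
t: 13.25
eef_pos: [0.4241, 0.0353, 0.0634]
tcp_rot: [-3.141, 0.0, 1.488]
contact_force: [-2.0, -0.3, 1.2]
grip_width: -0.0002
grip_force: 0.9
```

Emit:
jog_arm:
  deltas:
    - [0,0,0,0,0.4,0,0]
    - [0,0,0,0,0.4,0,0]
    - [0,0,0,0,0.4,0,0]
    - [0,0,0,0,0.4,0,0]
    - [0,0,0,0,0.2,0,0]

```text
t: 13.75
eef_pos: [0.4424, 0.0338, 0.0635]
tcp_rot: [3.142, 0.0, 1.488]
contact_force: [-1.7, -1.2, 0.1]
grip_width: 0.0003
grip_force: 0.8
```

```bash
python3 -c "
from h import *
st()"
```

```text
13.75 ramp mm [  33.7 -117.    63.5] rot [3.142 0.    1.488] F [-1.66 -1.21  0.09]
```

Emit:
jog_arm:
  deltas:
    - [0,0,0,0,0.2,0,0]
    - [0,0,0,0,0.2,0,0]
    - [0,0,0,0,0.2,0,0]
    - [0,0,0,0,0.1,0,0]
    - [0,0,0,0,0,0,0]

```text
t: 14.25
eef_pos: [0.4492, 0.0334, 0.0635]
tcp_rot: [3.141, -0.0, 1.488]
contact_force: [-0.1, 0.8, -0.6]
grip_width: 0.0001
grip_force: 0.3
```

Emit:
jog_arm:
  deltas:
    - [0,0,0,0,0.1,0,0]
    - [0,0,0,0,0.1,0,0]
    - [0,0,0,0,0,0,0]

```text
t: 14.55
eef_pos: [0.45, 0.0333, 0.0634]
tcp_rot: [-3.14, -0.0, 1.488]
contact_force: [-5.7, -0.8, 4.4]
grip_width: -0.0001
grip_force: 2.9
```

Emit:
jog_arm:
  deltas:
    - [0,0,0,0,0.1,0,0]
    - [0,0,0,0,0.1,0,0]
    - [0,0,0,0,0,0,0]

```text
t: 14.85
eef_pos: [0.4501, 0.0333, 0.0632]
tcp_rot: [-3.137, 0.0, 1.488]
contact_force: [-12.5, -0.1, 10.0]
grip_width: -0.0001
grip_force: 6.1
```

Emit:
jog_arm:
  deltas:
    - [0,0,0,0,-0.5,0,0]
    - [0,0,0,0,-2,0,0]
    - [0,0,0,0,-3,0,0]
    - [0,0,0,0,0,-3,0]
    - [0,0,0,0,0,-4,0]
    - [0,0,0,0,0,-4,0]
    - [0,0,0,0,0,0,0]

```text
t: 15.55
eef_pos: [0.4018, 0.0374, 0.1781]
tcp_rot: [3.132, -0.0, 1.488]
contact_force: [0.7, -0.4, -0.6]
grip_width: 0.0002
grip_force: 0.0
```

Run:
```python
from h import *
st()
im=cams.grab_frame("scene")[:,:,::-1][165:285,205:365].copy()
cv2.imwrite("pics/sc8.png",cv2.resize(im,(800,600),interpolation=cv2.INTER_CUBIC))
q=np.array([(33,-126,74),(33,-94,74)]);print((proj("scene",r2w(P,q))-[205,165])*5)
```

```text
15.55 ramp mm [  33.5 -157.8  178.1] rot [ 3.132 -0.     1.488] F [ 0.67 -0.39 -0.59]
[[475.31526984 162.66883902]
 [409.36622054 167.19857923]]
```

View pics/sc8.png

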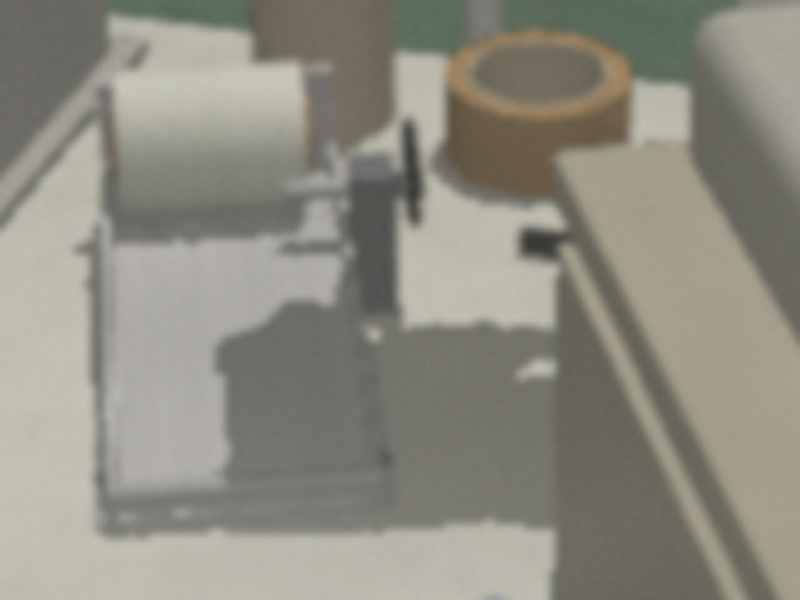

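The pad has moved from x≈478 to 412 in the crop. That is 66 px, which matches the 66 px predicted for the full 32 mm. The bolt is behind the roll, and the roll is still home.

```bash
python3 -c "
from rig import arm
print(arm.sign_off())"
```

```text
the job is handed in; nothing more can be done
None
```

The roll is home against the stop plate, the keeper bolt is fully in behind it, and the job was handed in at about 15.6 s; the hand-in gave no verdict back.

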